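Lock the battery pack into its charging dock

ROBOT

A 7-joint arm with a two-finger parallel gripper is mounted at the origin on a cart in front of the work surface, level with it; the furniture and walls round the work are solid. World frame = base frame: x ahead of the robot, y to its left, z up, the work surface at z = 0. Lengths are in mm, angles in rad, forces in N, time in s.
With the tool pointing down it reaches from about 425 to 1025 mm from the base axis. Payload 3.6 kg.
Tool frame: the origin (TCP) lies midway between the tips of the shut fingers; the grasp point (between the pads) lies 19 mm behind it; z points along the fingers, y is the line along which they close (so a half turn about z gives the same grasp; the last joint's range is limited). The gripper opens to 85 mm and grips with 20 to 120 N. Pads are 22 mm wide; open, the fingers measure 114 mm over their backs; the gripper's body (76 mm by 85 mm) begins 54 mm behind the grasp point. The pads swing forward as they close: fully open they stand 13 mm farther back than shut.
Start: joints at [1.204, 0.591, 0.048, 1.609, -0.033, 0.943, -0.034], TCP at [195.337, -698.193, 231.302] pointing down, gripper open.
Joint ranges: [-2.69, 2.69], [-0.47, 2.24], [-1.27, 1.36], [0.19, 2.51], [-1.53, 4.68], [0.08, 2.07], [-3.09, 3.09]. Speed limits (rad/s): [2.57, 2.57, 3.14, 3.14, 3.14, 3.14, 3.14].

INTERFACE

Orientations are given as a unit quaternion [x, y, z, w].
In Python, from cell import bot gives the robot as it stands.
- The arm moves only by the shell command python3 drive.py [OPENING] [FORCE], which reads ROWS from standard input. ROWS is 1 to 8 rows, one to a line, with the numbers parted by commas; each row has 6 numbers: dx, dy, dz in cm, then a rotation vector rx, ry, rz in units of 0.2 rad; each row shifts and turns the commanded pose from where the row before left it, along the tool's axes as they then stand; what a row does not reach is not made up. A row lasts 1/12 s, in which the tool goes at most 41.7 mm and 0.125 rad, less where a joint would pass 70% of its speed; a pose out of reach is approached as far as the arm can. OPENING is the finger opening in mm, set as the command begins (- or left out keeps the last). The fingers move at their own pace and stop on an object; FORCE is the grip in N (left out, the last holds). Time passes only in rows, so rows that do not move let the fingers close. It prints the time, the measured TCP pose, the force, the opening and the grip force at its end. Input that does not fit is refused with a message, and nothing moves.
- bot.get_obs(): the state, without advancing time (a new reading comes with each control period).
- bot.snapshot(name): name is "scene" or "side" or "wrist"; returns a dict with "image" (480x640x3 uint8, red, green, blue), "z_map" (480x640 float32, mm along the optical axis (not along the pixel's ray), 0 where there is no reading), "camera_matrix" (3x3 intrinsics, pixels), "R" (3x3) and "t" (3): a world point X has camera coordinates R X + t. Camera axes: x right, y down, z forward; pixel columns grow to the right and rows downward; lengths in mm; the calibration is good to about 2 mm. A picture is of the moment at which its call begins.
- bot.sign_off(): hands the job in; it is judged then, once.
The state is a dict: "clock": time; "joint_positions": joint angles; "dq": joint speeds; "effort": joint torques, N m; "tool_pos": TCP position; "eef_rot": TCP orientation; "wrist_force": force on the tool from outside, world axes, zero at the start; "ft_torque": the same for the moment, N m; "gripper_width": finger opening in mm; "grip_force": force on a finger pad.
Only numpy, scipy, OpenCV 4.12 (cv2) and the standard library are available. Lean on these libraries where they do the work, as an engineer would, in place of code of your own. Each camera call takes 0.05 s, during which the arm holds its last target. There are 200 camera calls.

TASK

Take the lamp's spare battery pack out of its storage stand, seat it upright, contact end down, in the pocket of the charging dock, and swing the dock's locking lever fully shut over it so that it is held down on its contacts. The stand leaves only the pack's narrow sides free and the dock only its broad sides, so put the pack down on the desk and take it again in between; never let it drop, and leave the small things standing around where they are.

Things in the scene. Friction and masses are not known exactly. Their poses are not given: they have to be found in the camera images.
- battery_pack: Grey plastic battery pack, loose upright block 60 x 40 x 100 mm (its x, y, z), about 0.25 kg. Origin at the centre of its underside, z up. Black band near the top, ribs on the broad faces (normal to y), brass contacts at the lower end. A half turn about z makes no difference. Starts in the stand with the stand's yaw, underside 6 mm above the desk.
- stand: Fixed dark steel stand, foot 84 x 80 x 6 mm, origin at the centre of its underside. Cheeks 46 mm long (along x), 5 mm thick, at y = -24.5 and 24.5 mm rise to 110 mm, above the pack's top (106 mm): the pack can be held only by its ends along x (60 mm apart) and must rise straight up by 105 mm to clear. Lips 14 mm high at the x ends.
- dock: Fixed white charging dock, black foot 140 x 84 x 8 mm (x -64 to 76). Origin on the desk under the pocket's centre. Pocket block 84 x 64 mm (x, y), top at z = 50 mm. Hinge post (x 36 to 66, y -23 to 23 mm) up to z = 138 mm close to the pack's +x side, so no finger fits between; the pack's y sides are free above the block.
- pocket_mouth (a point): Centre of the pocket's mouth, z = 50 mm of the dock. Opening 62.4 x 42.4 mm (dock x, y) with a 3 mm chamfer; the pack's x goes along the dock's x, either way round. Inside, a sprung contact plate at z = 20 mm yields up to 8 mm (3 N at first, then 0.5 N per mm): the pack set down rests with its underside near z = 20 mm; the shut lever presses it to z = 15 mm.
- dock_lever (a joint): Angle of the locking lever: 0 is fully shut (level, pointing to the dock's -x over the pack, at a firm stop); it grows as the lever swings up and back over; 1.8 to 2.05 at the start, stops at 2.3. Stiff hinge (0.25 N m), stays where it is left; about 3 N on the bar moves it, 4 to 6 N against the pack's springs.
- lever_hinge (a point): Axis of the lever's hinge, at x = 50, y = 0, z = 130 mm of the dock, axis along the dock's y.
- lever_bar (a point): Centre of the black cross bar at the lever's free end, 118 mm from the hinge axis; bar 14 mm in diameter, 44 mm long along the dock's y. The arm is a flat steel bar 12 mm wide, 10 mm thick, with a rubber pad under it 50 mm from the hinge. Shut, the bar is at x = -68, z = 130 mm of the dock.
- microscope_front (a point): Fixed obstacle: foremost point of the student microscope, 0.32 m high, on the white drawer box (100 mm high, y -0.28 to 0.14 m, x 0.22 to 0.58 m) right of the work; a large microscope stands right of it. Coming from the right, draw the hand in to 0.35 m from the base axis before swinging left. A wall cabinet hangs 0.52 m above the desk beyond x = 0.63 m.
- lens_can: Bystander: black can with cap, 36 x 36 x 50 mm, origin at the centre of its underside.
- eyepiece: Bystander: spare eyepiece, black over white, 33 x 33 x 45 mm, origin at the centre of its underside.
- oil_bottle: Bystander: small dropper bottle, 29 x 29 x 76 mm, origin at the centre of its underside.

How it is judged:
By the outcome, as a careful person would: the job done as asked, in the order asked, and still so for the second after the job is handed in, with the robot touching nothing.
It also fails if it takes over 72 s, if anything falls off the work surface, if the arm or the gripper's body presses on something with over 40 N, if the wrist force passes 120 N, or if a joint passes its speed limit or range.

## Working session

There is one attempt and no reset: what is moved stays moved. The work goes in short steps, Python scripts to look and compute and a shell command to move; the robot and the scene stay as the last step left them, time stands still between calls to the robot, and variables do not carry over. Pictures are saved under pics/ and viewed, at most 10 in all, crops included, and the job is handed in when it is done.

```bash
ls; mkdir -p pics; python3 - <<'E'
from cell import bot
import cv2,numpy as np
o=bot.get_obs();print({k:np.round(v,3) for k,v in o.items()})
for n in("scene","side"):
    s=bot.snapshot(n);np.savez('pics/%s0.npz'%n,**s);cv2.imwrite('pics/%s0.png'%n,s['image'][...,::-1])
    print(n,s['camera_matrix'].round(1).tolist(),s['R'].round(3).tolist(),s['t'].round(1))
E
```

```text
cell.py
drive.py
pics
{'clock': np.float64(0.0), 'joint_positions': array([ 1.205,  0.592,  0.048,  1.61 , -0.033,  0.943, -0.034]), 'dq': array([ 0.   ,  0.001,  0.001,  0.001,  0.   ,  0.001, -0.001]), 'effort': array([-0.0000e+00, -5.4869e+01,  1.5470e+00, -1.9812e+01,  9.0000e-03,
        9.0000e-03, -0.0000e+00]), 'tool_pos': array([ 195.106, -697.362,  230.135]), 'eef_rot': array([ 0.991,  0.136, -0.   , -0.001]), 'wrist_force': array([-0.062,  0.153,  0.744]), 'ft_torque': array([ 0.046, -0.035,  0.035]), 'grip_force': np.float64(0.0), 'gripper_width': np.float64(85.556)}
scene [[481.6, 0.0, 311.6], [0.0, 481.6, 245.6], [0.0, 0.0, 1.0]] [[-0.837, -0.547, -0.001], [-0.322, 0.493, -0.808], [0.443, -0.676, -0.589]] [ 456.6  158.3 1092.4]
side [[553.4, 0.0, 312.1], [0.0, 553.4, 233.7], [0.0, 0.0, 1.0]] [[-0.365, -0.931, 0.008], [-0.671, 0.257, -0.696], [0.646, -0.259, -0.718]] [ 279.1  357.1 1142.8]
```

View pics/scene0.png

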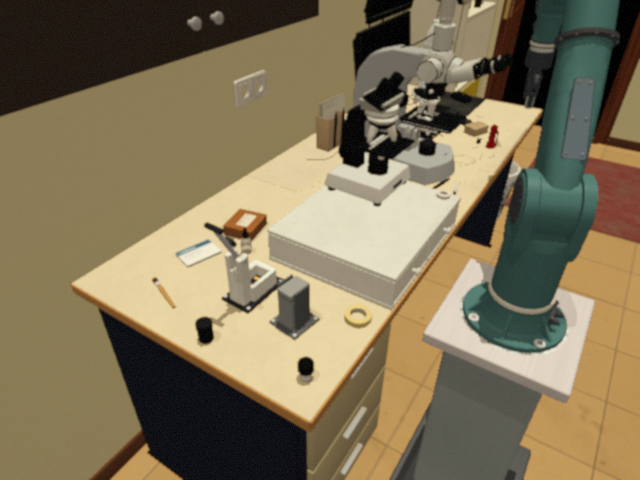

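View pics/side0.png

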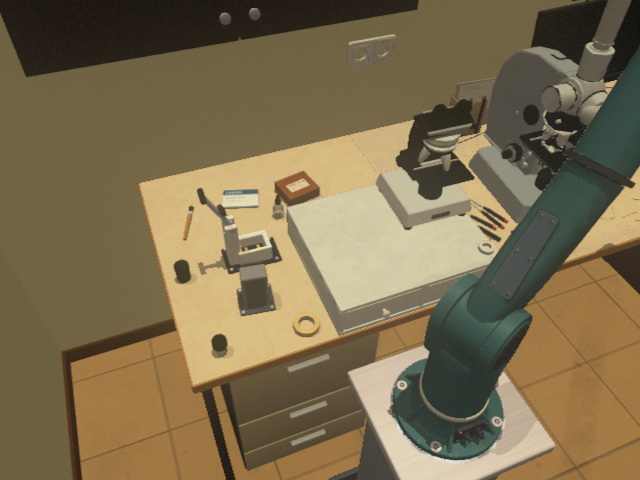

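```bash
cat > h.py <<'E'
import numpy as np,cv2
def cloud(s):
    z=s['z_map'];K=s['camera_matrix'];v,u=np.nonzero(z>0);d=z[v,u]
    c=np.stack([(u-K[0,2])/K[0,0]*d,(v-K[1,2])/K[1,1]*d,d],1)
    return (c-s['t'])@s['R'],s['image'][v,u],u,v
def pix(s,u,v):
    z=np.median([d for d in s['z_map'][v-1:v+2,u-1:u+2].ravel() if d>0]);K=s['camera_matrix']
    return (np.array([(u-K[0,2])/K[0,0]*z,(v-K[1,2])/K[1,1]*z,z])-s['t'])@s['R']
E
python3 - <<'E'
import numpy as np,cv2
from h import *
S={n:np.load('pics/%s0.npz'%n) for n in('scene','side')}
M=[]
for n,s in S.items():
    P,C,u,v=cloud(s)
    k=(P[:,0]>250)&(P[:,0]<650)&(P[:,1]>130)&(P[:,1]<530)&(P[:,2]>-20)&(P[:,2]<400);P=P[k];C=C[k]
    d=P[(abs(P[:,2])<8)];print(n,len(P),'desk z',np.median(d[:,2]))
    o=np.argsort(P[:,2]);P=P[o];C=C[o]
    im=np.zeros((400,400,3),np.uint8);hm=np.zeros((400,400),np.float32)
    for p,c in zip(P,C):
        r,q=int(650-p[0]),int(530-p[1])
        a,b=max(r-1,0),max(q-1,0)
        im[a:r+2,b:q+2]=c[::-1];hm[a:r+2,b:q+2]=p[2]
    h=cv2.applyColorMap(np.clip(hm*1.2,0,255).astype(np.uint8),cv2.COLORMAP_JET)
    M.append(np.hstack([im,h]))
im=cv2.resize(np.vstack(M),None,fx=.75,fy=.75)
for k in range(0,400,50):
    for oo in(0,300):
        cv2.putText(im,str(530-k),(int(k*.75),10+oo),0,.3,(255,255,255));cv2.putText(im,str(650-k),(0,int(k*.75)+3+oo),0,.3,(255,255,255))
cv2.imwrite('pics/top.png',im)
E
```

```text
scene 25931 desk z 0.3266442787309504
side 20761 desk z 1.0230531564147463
```

View pics/top.png

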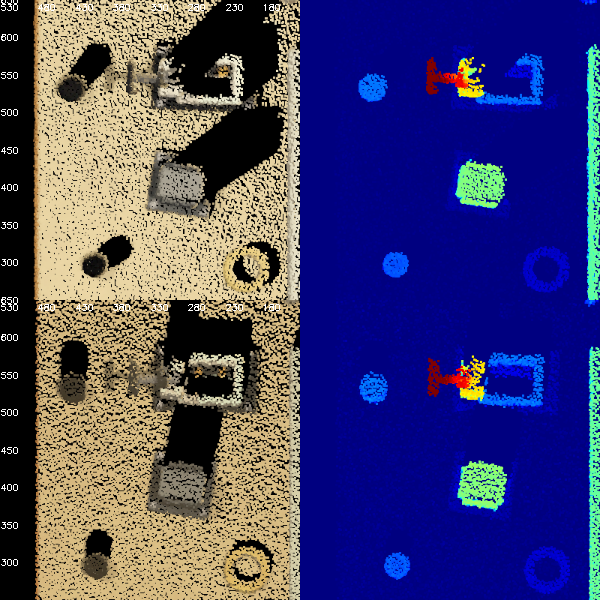

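```bash
python3 - <<'E'
import numpy as np,cv2
from h import *
S={n:np.load('pics/%s0.npz'%n) for n in('scene','side')}
A=[cloud(s)[0] for s in S.values()]
def rect(P,m,n):
    q=P[m][:,:2].astype(np.float32);r=cv2.minAreaRect(q);print(n,len(q),np.round(r[0],1),np.round(r[1],1),round(r[2],1),'z',np.median(P[m][:,2]).round(1))
for P in A:
    x,y,z=P.T
    st=(abs(x-405)<60)&(abs(y-290)<60); dk=(abs(x-545)<60)&(abs(y-265)<110)
    rect(P,st&(z>95)&(z<118),'packtop')
    rect(P,st&(z>3)&(z<10),'standfoot')
    rect(P,dk&(z>46)&(z<54)&(y<330),'block')
    rect(P,dk&(z>5)&(z<12),'dockfoot')
    rect(P,dk&(z>132)&(z<142)&(y<330),'post')
    rect(P,dk&(z>150)&(y>340),'bar')
    for n,c in(('can',(535,475)),('eye',(297,405))):
        rect(P,(np.hypot(x-c[0],y-c[1])<40)&(z>35)&(z<60),n)
im=[cv2.resize(s['image'][a:b,c:d,::-1],(400,500),interpolation=cv2.INTER_CUBIC) for s,(a,b,c,d) in zip(S.values(),((215,345,210,314),(180,325,190,306)))]
cv2.imwrite('pics/crop.png',np.hstack(im))
E
```

```text
packtop 591 [403.8 287.9] [61.9 56.3] 81.2 z 106.1
standfoot 413 [405.9 290.9] [117.2 118.2] 1.7 z 6.2
block 293 [544.4 262. ] [112.2  65.4] 89.9 z 50.1
dockfoot 424 [543.8 256.1] [142.6  84.8] 86.8 z 8.5
post 146 [547.  300.6] [51.4 32.4] 1.8 z 137.1
bar 173 [548.8 350.5] [20.3 46.7] 89.2 z 238.7
can 120 [533.9 443.3] [15.2 33.2] 89.9 z 48.7
eye 224 [296.8 402.5] [31.9 31. ] 87.9 z 43.7
packtop 558 [403.5 286.4] [59.5 60.1] 80.8 z 107.0
standfoot 459 [405.3 289.7] [119.2 118.3] 89.7 z 6.1
block 338 [543.4 260.3] [108.7  70.6] 87.7 z 50.3
dockfoot 371 [544.8 261.7] [116.3 210.7] 0.4 z 8.5
post 135 [546.3 299.7] [29.7 56.5] 87.5 z 137.8
bar 119 [547.  349.2] [18.6 48. ] 87.9 z 240.6
can 62 [533.3 443.1] [12.8 32.1] 82.9 z 49.8
eye 185 [295.9 400.7] [32.2 32. ] 57.2 z 44.5
```

View pics/crop.png

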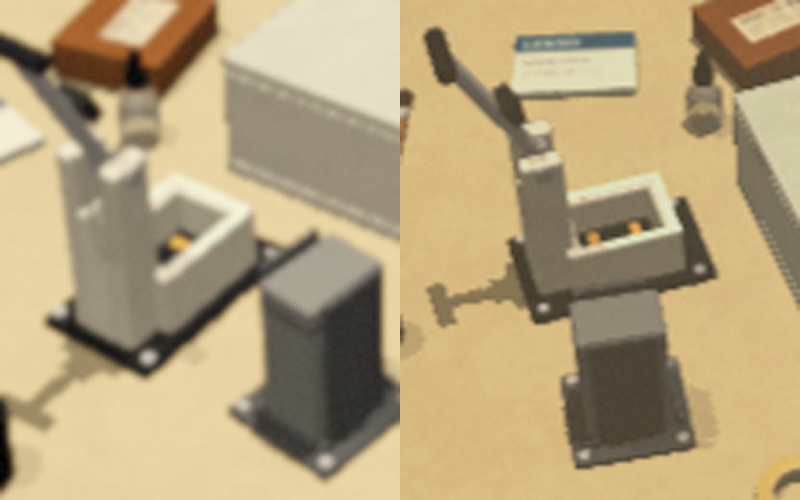

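```bash
python3 - <<'E'
import numpy as np,cv2
from h import *
S={n:np.load('pics/%s0.npz'%n) for n in('scene','side')}
for n,s in S.items():
    P,C,u,v=cloud(s);g=C.mean(1)
    x,y,z=P.T
    st=(np.hypot(x-405,y-289)<62)
    q=P[st&(z>3.5)&(z<8)&(g<110)][:,:2].astype(np.float32);print(n,'foot',cv2.minAreaRect(q))
    m=st&(z>98)&(z<116)
    for deg in(-9,81):
        a=np.radians(deg);e=np.array([np.cos(a),np.sin(a)]);d=(P[m][:,:2]-[404,288.5])@e
        print(deg,[(int(k),int(((d>=k)&(d<k+4)).sum()),round(float(np.median(P[m][(d>=k)&(d<k+4)][:,2])),1),int(np.median(g[m][(d>=k)&(d<k+4)]))) for k in np.arange(-36,36,4) if ((d>=k)&(d<k+4)).sum()>3])
    # dock block top: fit rect to robust points
    m=(abs(x-545)<45)&(y>205)&(y<282)&(z>47)&(z<54)&(g>130)
    for nm,kk,ax in(('near',x<530,0),('far',x>560,0),('end',y<225,1)):
        mm=m&kk; p=P[mm];
        if ax==0: f=np.polyfit(p[:,1],p[:,0],1);print(nm,mm.sum(),'slope deg',np.degrees(np.arctan(f[0])),'x at y=255',np.polyval(f,255))
        else: f=np.polyfit(p[:,0],p[:,1],1);print(nm,mm.sum(),'slope',np.degrees(np.arctan(f[0])),'y at x=545',np.polyval(f,545), p[:,1].min())
E
```

```text
scene foot ((401.3753356933594, 289.2890930175781), (81.74636840820312, 74.5448989868164), 80.17266845703125)
-9 [(-28, 83, 104.6, 58), (-24, 21, 109.5, 120), (-20, 30, 105.8, 136), (-16, 41, 106.2, 158), (-12, 38, 106.1, 160), (-8, 44, 106.3, 160), (-4, 39, 106.3, 160), (0, 37, 106.5, 160), (4, 36, 106.1, 160), (8, 41, 106.4, 160), (12, 37, 106.1, 159), (16, 28, 105.8, 146), (20, 47, 106.4, 85), (24, 36, 109.5, 106)]
81 [(-32, 9, 105.6, 178), (-28, 21, 106.7, 163), (-24, 41, 106.5, 160), (-20, 36, 106.1, 142), (-16, 37, 106.3, 157), (-12, 36, 106.3, 148), (-8, 40, 106.7, 149), (-4, 36, 106.3, 158), (0, 37, 106.7, 145), (4, 37, 106.9, 158), (8, 37, 106.4, 134), (12, 41, 106.6, 155), (16, 41, 106.0, 140), (20, 47, 106.1, 150), (24, 50, 103.5, 128), (28, 16, 103.0, 102)]
near 108 slope deg -1.5152948213996555 x at y=255 517.4971684066394
far 45 slope deg 3.7886567258485533 x at y=255 571.4188726898822
end 110 slope -1.2074932639894425 y at x=545 214.6781217051086 205.9419095168152
side foot ((403.000732421875, 287.2633361816406), (82.89680480957031, 79.82794952392578), 80.5488357543945
[... 204 characters left out ...]
, (4, 36, 107.4, 132), (8, 37, 107.6, 132), (12, 35, 107.2, 132), (16, 24, 106.9, 121), (20, 37, 109.1, 75), (24, 38, 107.4, 79), (28, 4, 107.7, 100)]
81 [(-32, 27, 106.3, 131), (-28, 30, 107.6, 131), (-24, 38, 106.7, 131), (-20, 37, 106.9, 125), (-16, 38, 107.2, 130), (-12, 40, 107.4, 131), (-8, 35, 107.3, 128), (-4, 41, 107.6, 123), (0, 39, 107.9, 130), (4, 39, 107.7, 129), (8, 37, 107.0, 128), (12, 40, 107.8, 124), (16, 41, 107.6, 131), (20, 30, 105.6, 132), (24, 26, 105.3, 124)]
near 96 slope deg -1.1263084232087608 x at y=255 517.2056443783914
far 104 slope deg 2.6378090048084126 x at y=255 570.9486694577123
end 99 slope 0.3155752391774078 y at x=545 214.25733767582372 206.0070674098228
```

```bash
python3 - <<'E'
import numpy as np
from h import *
for n in('scene','side'):
    P,C,u,v=cloud(np.load('pics/%s0.npz'%n));x,y,z=P.T;r=np.hypot(x,y);az=np.degrees(np.arctan2(y,x))
    # exclude robot (teal): green>red+10
    k=~((C[:,1].astype(int)>C[:,0].astype(int)+8))&(r>200)&(r<800)&(z>20)&(z<700)
    for a in range(-80,50,10):
        m=k&(az>=a)&(az<a+10)
        print(n,a,[(lo,int(np.percentile(r[m&(z>=lo)&(z<lo+100)],1))) for lo in(20,120,220,320,420) if (m&(z>=lo)&(z<lo+100)).sum()>8])
E
```

```text
scene -80 [(220, 646), (320, 650), (420, 684)]
scene -70 [(320, 583)]
scene -60 [(20, 619), (120, 625), (220, 676), (320, 606), (420, 699)]
scene -50 [(20, 314), (120, 666), (220, 692), (320, 646), (420, 702)]
scene -40 [(20, 275), (120, 451), (220, 440)]
scene -30 [(20, 254), (120, 420), (220, 414), (320, 451)]
scene -20 [(20, 241), (120, 409), (220, 407), (320, 446)]
scene -10 [(20, 237), (120, 543)]
scene 0 [(20, 237)]
scene 10 [(20, 242)]
scene 20 [(20, 255), (120, 598)]
scene 30 [(20, 275), (120, 604), (220, 631)]
scene 40 [(20, 674)]
side -80 []
side -70 []
side -60 [(20, 618), (120, 636), (220, 687), (320, 633), (420, 700)]
side -50 [(20, 314), (120, 669), (220, 694), (320, 646), (420, 708)]
side -40 [(20, 276), (120, 449), (220, 440), (320, 488)]
side -30 [(20, 253), (120, 419), (220, 412), (320, 450)]
side -20 [(20, 240), (120, 408), (220, 406), (320, 446)]
side -10 [(20, 236)]
side 0 [(20, 235)]
side 10 [(20, 241)]
side 20 [(20, 253), (120, 597)]
side 30 [(20, 274), (120, 600), (220, 630)]
side 40 [(20, 674)]
```
Microscope to r=407 at z up to ~370. Radius 350, z ~ 230-280 gap with hand half-width ~ 43-57 (fingers open direction radial! 57 mm) → close gripper? Body 85 wide -> 42. Raise to z=300 helps? Arm wrist above. Let's draw in 380mm at current height and see what reached. Also closing the gripper partially.

Units first: shifts go in cm and turns go in units of 0.2 rad. So -41 mm is -4.1, -40 mm is -4.

```bash
echo '0,-4,-1,0,0,0
0,-4.1,-1,0,0,0
0,-4.1,-1,0,0,0
0,-4.1,-1,0,0,0
0,-4.1,-1,0,0,0
0,-4.1,-1,0,0,0
0,-4.1,-1,0,0,0
0,-4.1,-1,0,0,0' | python3 drive.py 30; echo '0,-4,0,0,0,0
0,0,0,0,0,0' | python3 drive.py
```

```text
clock: 0.77
tool_pos: [107.5, -384.5, 310.3]
eef_rot: [0.991, 0.136, -0.0, -0.001]
wrist_force: [0.7, -0.3, 0.3]
gripper_width: 29.7
grip_force: 0.0
clock: 0.93
tool_pos: [93.7, -338.6, 308.6]
eef_rot: [0.991, 0.136, -0.001, -0.005]
wrist_force: [1.0, 0.7, -1.0]
gripper_width: 29.8
grip_force: 0.0
```

To row units: 38 mm is 3.8, -2.1 mm is -0.21, -0.11 rad is -0.55.

```bash
echo '3.8,-0.21,0,0,0,-0.55
3.8,-0.21,0,0,0,-0.55
3.8,-0.21,0,0,0,-0.55
3.8,-0.21,0,0,0,-0.55
3.8,-0.21,0,0,0,-0.55
3.8,-0.21,0,0,0,-0.55
3.8,-0.21,0,0,0,-0.55
3.8,-0.21,0,0,0,-0.55' | python3 drive.py; echo '3.8,-0.21,0,0,0,-0.55
3.8,-0.21,0,0,0,-0.55
3.8,-0.21,0,0,0,-0.55
3.8,-0.21,0,0,0,-0.55
3.8,-0.21,0,0,0,-0.55
3.8,-0.21,0,0,0,-0.55
3.8,-0.21,0,0,0,-0.55
3.8,-0.21,0,0,0,-0.55' | python3 drive.py; python3 - <<'E'
from cell import bot
print(bot.get_obs()['joint_positions'].round(2))
E
```

```text
clock: 1.6
tool_pos: [322.0, -154.0, 310.5]
eef_rot: [0.837, 0.547, 0.0, 0.0]
wrist_force: [1.1, -0.2, 0.1]
gripper_width: 30.2
grip_force: 0.0
clock: 2.27
tool_pos: [313.8, 141.5, 310.6]
eef_rot: [0.524, 0.852, 0.001, 0.0]
wrist_force: [1.7, 0.8, 0.3]
gripper_width: 29.8
grip_force: 0.0
[ 0.29  0.   -0.83  2.27  0.    0.87 -0.07]
```

```bash
cat >> h.py <<'E'
from scipy.spatial.transform import Rotation as Ro
def state():
    from cell import bot
    o=bot.get_obs();return np.array(o['tool_pos']),Ro.from_quat(o['eef_rot']),o
def plan(pos,yaw=None):
    "tool-axis shift to world pos (before turning) and rotvec so that tool y has azimuth yaw (deg, mod 180), tool down"
    p,R,o=state();d=R.inv().apply(np.array(pos,float)-p);print('shift',d.round(1),'len',np.linalg.norm(d).round(1))
    if yaw is not None:
        y=R.as_matrix()[:,1];a=np.degrees(np.arctan2(y[1],y[0]));e=(yaw-a+90)%180-90;a=np.radians(a+e)
        T=np.array([[-np.sin(a),np.cos(a),0],[np.cos(a),np.sin(a),0],[0,0,-1]]).T
        T=np.column_stack([np.cross([np.cos(a),np.sin(a),0],[0,0,-1]),[np.cos(a),np.sin(a),0],[0,0,-1]])
        q=R.inv()*Ro.from_matrix(T);print('rotvec',q.as_rotvec().round(3),'shift after turn',Ro.from_matrix(T).inv().apply(np.array(pos,float)-p).round(1))
    print('joints',np.round(o['joint_positions'],2),'tcp',p.round(1))
E
echo '1.8,2.93,0,0,0,0
1.8,2.93,0,0,0,0
1.8,2.93,0,0,0,0
1.8,2.93,0,0,0,0
1.8,2.93,0,0,0,0' | python3 drive.py 85
echo '0,0,0,0,0,-0.59
0,0,0,0,0,-0.59
0,0,0,0,0,-0.59
0,0,0,0,0,-0.59
0,0,0,0,0,-0.59
0,0,0,0,0,-0.59
0,0,0,0,0,-0.59
0,0,0,0,0,-0.59' | python3 drive.py; echo '0,0,0,0,0,0
0,0,0,0,0,0' | python3 drive.py
python3 - <<'E'
from h import *
plan((403.5,287,200),81)
from cell import bot
s=bot.snapshot('wrist');np.savez('pics/w1.npz',**s);cv2.imwrite('pics/w1.png',s['image'][...,::-1])
E
```

```text
clock: 2.68
tool_pos: [405.7, 286.4, 309.7]
eef_rot: [0.527, 0.85, -0.0, -0.0]
wrist_force: [-0.3, 0.1, -0.3]
gripper_width: 85.2
grip_force: 0.0
clock: 3.35
tool_pos: [404.9, 284.9, 310.0]
eef_rot: [0.08, 0.997, -0.0, -0.0]
wrist_force: [0.1, -0.1, 0.2]
gripper_width: 84.9
grip_force: 0.0
clock: 3.52
tool_pos: [405.0, 285.0, 310.0]
eef_rot: [0.084, 0.996, -0.0, -0.001]
wrist_force: [1.0, 0.0, 0.2]
gripper_width: 84.8
grip_force: 0.0
shift [  1.7   1.8 110. ] len 110.0
rotvec [-0.    -0.001 -0.011] shift after turn [  1.8   1.8 110. ]
joints [ 0.16  0.38 -1.11  2.    0.4   1.01  0.26] tcp [405. 285. 310.]
```

View pics/w1.png

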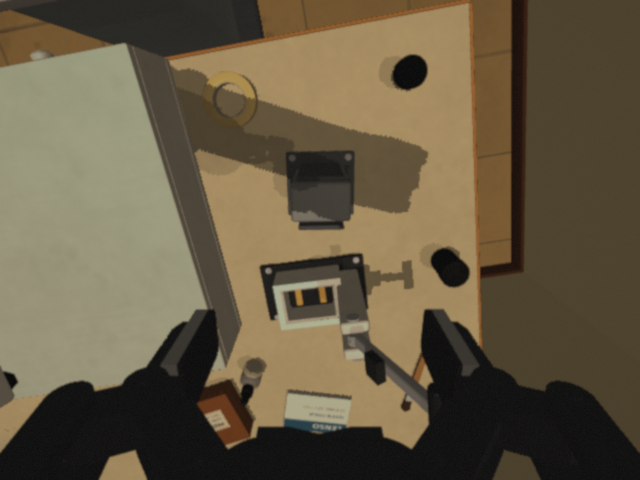

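```bash
python3 - <<'E'
from h import *
s=np.load('pics/w1.npz');P,C,u,v=cloud(s);g=C.mean(1);x,y,z=P.T
print('cam',-s['R'].T@s['t'],'desk',np.median(z[(abs(z)<10)]))
m=(np.hypot(x-404,y-288)<45)&(z>99)&(z<116)
print('top',cv2.minAreaRect(P[m][:,:2].astype(np.float32)),m.sum())
for deg in(-9,81):
    a=np.radians(deg);d=(P[m][:,:2]-[404,287])@[np.cos(a),np.sin(a)]
    print(deg,[(int(k),int(((d>=k)&(d<k+2)).sum()),round(float(np.median(P[m][(d>=k)&(d<k+2)][:,2])),1)) for k in np.arange(-36,36,2) if ((d>=k)&(d<k+2)).sum()>3])
m=(abs(x-545)<45)&(y>200)&(y<300)&(z>46.5)&(z<54)
q=P[m][:,:2];print('block n',m.sum(),cv2.minAreaRect(q.astype(np.float32)))
# raster of top, find hole
r=np.zeros((200,240),np.uint8)
im=np.zeros((200,240,3),np.uint8)
for p,c in zip(P[m],C[m]): r[int((p[0]-495)*2),int((p[1]-200)*2)]=255
r=cv2.dilate(r,np.ones((3,3)));cs,h=cv2.findContours(r,cv2.RETR_CCOMP,cv2.CHAIN_APPROX_NONE)
for c,hh in zip(cs,h[0]):
    if len(c)>80:
        t=cv2.minAreaRect(c);print('hole' if hh[3]>=0 else 'outer','x',495+t[0][1]/2,'y',200+t[0][0]/2,np.array(t[1])/2,t[2])
m=(abs(x-545)<45)&(y>270)&(y<330)&(z>130)&(z<142);print('post',m.sum(),cv2.minAreaRect(P[m][:,:2].astype(np.float32)))
m=(abs(x-545)<45)&(y>325)&(z>200)&(z<270);print('bar',m.sum(),np.median(P[m],0) if m.any() else 0)
E
```

```text
cam [322.77306087 298.52066086 454.45457531] desk 1.5489475642452564
top ((403.6824951171875, 285.2826843261719), (59.330726623535156, 54.250221252441406), 81.343994140625) 3108
-9 [(-28, 142, 108.5), (-26, 97, 111.7), (-24, 91, 111.4), (-22, 21, 103.3), (-20, 180, 106.0), (-18, 132, 107.5), (-16, 130, 107.7), (-14, 128, 107.8), (-12, 118, 107.7), (-10, 126, 107.6), (-8, 121, 107.7), (-6, 121, 107.7), (-4, 118, 107.7), (-2, 117, 107.7), (0, 121, 107.8), (2, 111, 107.8), (4, 120, 107.7), (6, 117, 107.7), (8, 123, 107.8), (10, 107, 107.7), (12, 118, 107.7), (14, 116, 107.6), (16, 100, 107.8), (18, 73, 107.1), (20, 70, 106.2), (22, 172, 110.5), (24, 83, 111.8), (26, 35, 111.3)]
81 [(-32, 47, 106.1), (-30, 79, 107.4), (-28, 82, 107.5), (-26, 87, 107.9), (-24, 115, 107.9), (-22, 113, 107.8), (-20, 110, 107.9), (-18, 111, 107.8), (-16, 114, 107.8), (-14, 115, 107.7), (-12, 112, 107.9), (-10, 112, 107.9), (-8, 113, 107.8), (-6, 112, 108.0), (-4, 110, 107.8), (-2, 112, 107.9), (0, 114, 107.9), (2, 113, 107.8), (4, 125, 107.9), (6, 121, 107.8), (8, 113, 108.0), (10, 109, 107.9), (12, 109, 107.8), (14, 108, 108.0), (16, 108, 108.1), (18, 110, 107.8), (20, 97, 107.7), (22, 80, 107.6), (24, 81, 107.7), (26, 74, 107.0)]
block n 1534 ((544.4035034179688, 252.09552001953125), (92.14945220947266, 65.80689239501953), 87.8989486694336)
outer x 544.1380653381348 y 251.75386428833008 [93.04814911 66.70173645] 1.9749338626861572
hole x 542.7840805053711 y 248.5451545715332 [67.1083374  46.39183426] 1.5074357986450195
post 883 ((545.2718505859375, 296.78887939453125), (29.48320770263672, 51.0759391784668), 80.84994506835938)
bar 997 [541.9868589  342.71948174 226.19029654]
```

To row units: 25 mm is 2.5, 1.4 mm is 0.14, -0.012 rad is -0.06.

```bash
echo '0.14,0.13,3.5,0,0,-0.06
0,0,3.5,0,0,0
0,0,3.5,0,0,0
0,0,3.5,0,0,0
0,0,3.5,0,0,0
0,0,3,0,0,0
0,0,2.5,0,0,0
0,0,2,0,0,0' | python3 drive.py; echo '0,0,0,0,0,0' | python3 drive.py; echo '0,0,0,0,0,0
0,0,0,0,0,0
0,0,0,0,0,0
0,0,0,0,0,0
0,0,0,0,0,0
0,0,0,0,0,0' | python3 drive.py 50 35
```

```text
clock: 4.23
tool_pos: [403.3, 286.2, 58.3]
eef_rot: [0.077, 0.997, -0.001, -0.001]
wrist_force: [0.7, 0.1, 0.9]
gripper_width: 85.0
grip_force: 0.0
clock: 4.32
tool_pos: [402.3, 285.1, 57.4]
eef_rot: [0.077, 0.997, -0.002, -0.002]
wrist_force: [0.4, -0.7, -0.3]
gripper_width: 85.0
grip_force: 0.0
clock: 4.82
tool_pos: [404.5, 287.3, 61.6]
eef_rot: [0.077, 0.997, 0.001, 0.001]
wrist_force: [-0.7, -1.2, 6.2]
gripper_width: 59.7
grip_force: 39.4
```

```bash
echo '0,0,-0.5,0,0,0
0,0,-1,0,0,0
0,0,-1.5,0,0,0
0,0,-2,0,0,0
0,0,-2.5,0,0,0
0,0,-2.5,0,0,0
0,0,-2.5,0,0,0
0,0,0,0,0,0' | python3 drive.py; python3 - <<'E'
from h import *
plan((415,390,60),88)
E
```

```text
clock: 5.48
tool_pos: [405.2, 288.9, 189.3]
eef_rot: [0.076, 0.997, 0.003, 0.003]
wrist_force: [0.3, 1.5, -2.8]
gripper_width: 59.8
grip_force: 39.1
shift [  6.4 100.7 129.8] len 164.5
rotvec [ 0.005  0.005 -0.118] shift after turn [ -6.3 101.4 129.3]
joints [-0.    0.52 -0.95  2.13  0.62  0.78  0.07] tcp [405.2 288.9 189.3]
```

To row units: 28 mm is 2.8, 27 mm is 2.7, -0.06 rad is -0.3.

```bash
echo '0.64,2,0,0.01,0.01,0
0,2.5,0,0.015,0.015,0
0,2.8,0,0,0,0
0,2.7,0,0,0,0
0,0,0,0,0,-0.3
0,0,0,0,0,-0.29
0,0,0,0,0,0
0,0,0,0,0,0' | python3 drive.py; echo '0,0,2,0,0,0
0,0,2.5,0,0,0
0,0,2.5,0,0,0
0,0,2.5,0,0,0
0,0,1.7,0,0,0
0,0,1,0,0,0
0,0,0,0,0,0
0,0,0,0,0,0' | python3 drive.py;  python3 - <<'E'
from h import *
plan((415,390,57),88)
from cell import bot
s=bot.snapshot('side');P,C,u,v=cloud(s);np.savez('pics/s2.npz',**s)
K=s['camera_matrix'];c=s['R']@np.array([415,390,40])+s['t'];p=K@c/c[2];a,b=int(p[1]),int(p[0]);print(a,b)
cv2.imwrite('pics/s2.png',cv2.resize(s['image'][max(a-75,0):a+75,max(b-80,0):b+80,::-1],None,fx=4,fy=4,interpolation=cv2.INTER_CUBIC))
E
```

```text
clock: 6.15
tool_pos: [412.2, 385.5, 183.9]
eef_rot: [0.018, 1.0, -0.003, -0.004]
wrist_force: [-0.0, -0.3, -3.0]
gripper_width: 59.3
grip_force: 39.6
clock: 6.82
tool_pos: [411.9, 386.0, 63.1]
eef_rot: [0.018, 1.0, -0.002, -0.003]
wrist_force: [-0.2, 1.4, -3.8]
gripper_width: 59.6
grip_force: 39.5
shift [-3.   4.1  6. ] len 7.9
rotvec [-0.005 -0.006 -0.   ] shift after turn [-2.9  4.1  6.1]
joints [-0.3   0.77 -0.77  2.05  0.86  0.69 -0.11] tcp [411.9 386.   63.1]
298 210
```

View pics/s2.png

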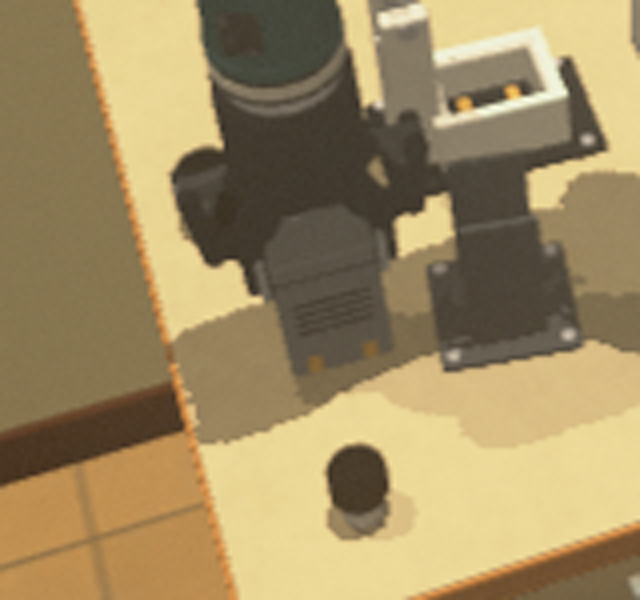

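```bash
for i in 1 ; do echo '0,0,0.2,-0.025,-0.03,0
0,0,0.2,0,0,0
0,0,0,0,0,0' | python3 drive.py|grep -E 'tool|wrist_f'; echo '0,0,0.2,0,0,0
0,0,0,0,0,0' | python3 drive.py|grep -E 'tool|wrist_f'; echo '0,0,0.15,0,0,0
0,0,0,0,0,0' | python3 drive.py|grep -E 'tool|wrist_f'; done
```

```text
tool_pos: [412.2, 386.1, 59.6]
wrist_force: [1.3, 0.3, -2.4]
tool_pos: [412.1, 386.0, 57.1]
wrist_force: [-0.2, 0.5, -2.7]
tool_pos: [412.1, 386.3, 55.7]
wrist_force: [-0.2, -0.4, -1.4]
```

To row units: 1.2 mm is 0.12.

```bash
echo '0,0,0.12,0,0,0
0,0,0,0,0,0' | python3 drive.py|grep -E 'tool|wrist_f';  echo '0,0,0.12,0,0,0
0,0,0,0,0,0' | python3 drive.py|grep -E 'tool|wrist_f'
```

```text
tool_pos: [412.1, 386.3, 55.6]
wrist_force: [-1.0, -2.6, 7.9]
tool_pos: [412.1, 386.4, 55.6]
wrist_force: [-2.1, -5.2, 18.2]
```

To row units: -1.8 mm is -0.18.

```bash
echo '0,0,-0.18,0,0,0
0,0,0,0,0,0' | python3 drive.py|grep -E 'tool|wrist_f'; echo '0,0,0,0,0,0
0,0,0,0,0,0
0,0,0,0,0,0
0,0,0,0,0,0' | python3 drive.py 85|grep -E 'tool|wrist_f|wid'; echo '0,0,-0.5,0,0,0
0,0,-1.5,0,0,0
0,0,-2.5,0,0,0
0,0,-3.5,0,0,0
0,0,-3.5,0,0,0
0,0,-3.5,0,0,0
0,0,-2,0,0,0
0,0,0,0,0,0' | python3 drive.py|grep -E 'tool|wrist_f|wid'
echo '0,0,0,0,0,0.6
0,0,0,0,0,0.6
0,0,0,0,0,0.6
0,0,0,0,0,0.6
0,0,0,0,0,0.6
0,0,0,0,0,0.6
0,0,0,0,0,0.6' | python3 drive.py|grep -E 'rot'
echo '0,0,0,0,0,0.6
0,0,0,0,0,0.6
0,0,0,0,0,0.6
0,0,0,0,0,0.6
0,0,0,0,0,0.6
0,0,0,0,0,0.6
0,0,0,0,0,0
0,0,0,0,0,0' | python3 drive.py
python3 - <<'E'
from h import *
from cell import bot
plan((412,387,57),-2)
R=state()[1].as_matrix();print(R.round(3))
for n in('wrist','scene','side'):
    s=bot.snapshot(n);P,C,u,v=cloud(s);np.savez('pics/%s3.npz'%n,**s);x,y,z=P.T
    m=(np.hypot(x-412,y-387)<45)&(z>92)&(z<107)&(C[:,1]<C[:,0].astype(int)+10);print(n,m.sum(),cv2.minAreaRect(P[m][:,:2].astype(np.float32)) if m.sum()>5 else '')
    cv2.imwrite('pics/%s3.png'%n,s['image'][...,::-1])
E
```

```text
tool_pos: [412.2, 386.5, 55.6]
wrist_force: [-1.1, -1.2, 9.7]
tool_pos: [411.9, 386.2, 54.8]
wrist_force: [-0.5, 0.3, 0.7]
gripper_width: 84.7
tool_pos: [413.1, 389.1, 230.1]
wrist_force: [-0.1, 0.7, 0.5]
gripper_width: 84.8
eef_rot: [0.426, 0.905, -0.0, -0.0]
clock: 10.2
tool_pos: [411.4, 385.7, 224.4]
eef_rot: [0.714, 0.7, -0.0, 0.0]
wrist_force: [-0.8, 0.4, 0.4]
gripper_width: 85.2
grip_force: 0.0
shift [  1.5   0.6 167.4] len 167.4
rotvec [-0.     0.001  0.014] shift after turn [  1.4   0.6 167.4]
joints [-0.4   0.45 -0.58  1.96  0.33  0.82 -1.19] tcp [411.4 385.7 224.4]
[[ 0.02   1.    -0.   ]
 [ 1.    -0.02  -0.001]
 [-0.001 -0.    -1.   ]]
wrist 3795 ((412.3715515136719, 386.1673583984375), (59.950408935546875, 39.94040298461914), 88.41122436523438)
scene 503 ((412.0694274902344, 387.3480529785156), (61.60905838012695, 40.96324920654297), 88.22782897949219)
side 432 ((411.0837097167969, 386.45574951171875), (59.67350387573242, 44.198543548583984), 86.97705078125)
```

To row units: 20 mm is 2, -4.7 mm is -0.47, 0.012 rad is 0.06.

```bash
echo '-0.47,0.06,2,0,0.005,0.06
0,0,3,0,0,0
0,0,3.5,0,0,0
0,0,3.5,0,0,0
0,0,2.5,0,0,0
0,0,1.7,0,0,0
0,0,0,0,0,0
0,0,0,0,0,0' | python3 drive.py 70|grep -E 'tool|wrist_f|wid'; echo '0,0,0,0,0,0
0,0,0,0,0,0
0,0,0,0,0,0
0,0,0,0,0,0
0,0,0,0,0,0
0,0,0,0,0,0' | python3 drive.py 30 35
python3 - <<'E'
from h import *
for n in('wrist','scene','side'):
    s=np.load('pics/%s3.npz'%n);P,C,u,v=cloud(s);x,y,z=P.T
    m=(abs(x-545)<45)&(y>200)&(y<310)&(z>46.5)&(z<54)
    r=np.zeros((200,240),np.uint8)
    for p in P[m]: r[int((p[0]-495)*2),int((p[1]-200)*2)]=255
    r=cv2.morphologyEx(cv2.dilate(r,np.ones((3,3))),cv2.MORPH_CLOSE,np.ones((5,5)));cs,h=cv2.findContours(r,cv2.RETR_CCOMP,cv2.CHAIN_APPROX_NONE)
    for c,hh in zip(cs,h[0] if len(cs) else []):
        if len(c)>90:
            t=cv2.minAreaRect(c);print(n,'hole' if hh[3]>=0 else 'outer','x',495+t[0][1]/2,'y',200+t[0][0]/2,np.array(t[1])/2,t[2])
    m=(abs(x-545)<40)&(y>290)&(z>190)&(z<270)&(C[:,0]<90)&(C[:,1]<C[:,0].astype(int)+12);print('bar',m.sum(),np.median(P[m],0) if m.any() else 0)
E
```

```text
tool_pos: [412.0, 381.3, 62.3]
wrist_force: [-0.4, -0.4, -0.2]
gripper_width: 69.9
clock: 11.52
tool_pos: [413.1, 382.4, 64.5]
eef_rot: [0.72, 0.694, 0.002, -0.0]
wrist_force: [-0.7, -0.1, 7.0]
gripper_width: 39.7
grip_force: 38.4
wrist outer x 518.076379776001 y 258.05491638183594 [104.03704834  14.21587563] 0.7538482546806335
bar 2978 [541.38008965 353.27719385 238.17335635]
scene outer x 567.0 y 216.74999809265137 [25.85250092 17.10359955] 7.305759906768799
scene outer x 537.25 y 215.5 [41.5  9. ] 90.0
scene outer x 516.5438289642334 y 260.649658203125 [94.82009888 15.17855644] 5.013113975524902
bar 93 [539.71244885 356.76037713 239.49668055]
side outer x 572.5993728637695 y 266.14293670654297 [ 7.69210482 29.28589821] 64.05770874023438
side outer x 567.698112487793 y 228.6933937072754 [16.41458511  6.04386425] 15.945395469665527
side outer x 567.2692337036133 y 248.15384674072266 [20.58976555 10.04681206] 7.125016689300537
side outer x 567.3500061035156 y 210.44999980926514 [13.64001465 12.74558735] 26.56505012512207
side outer x 523.6925430297852 y 299.2836151123047 [16.34217262  6.18085194] 8.530765533447266
side outer x 521.1459465026855 y 284.42432403564453 [11.6452055 10.6054554] 8.972626686096191
side outer x 515.4727745056152 y 233.8243293762207 [53.50627518 11.36273289] 1.6846843957901
bar 7 [542.48542806 313.79014044 190.62270486]
```

View pics/wrist3.png

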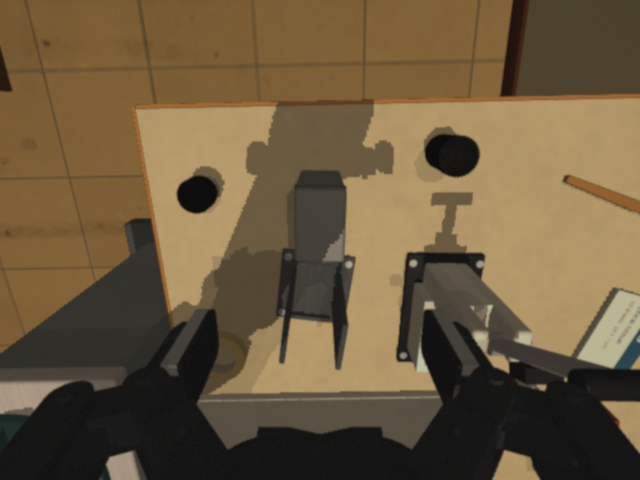

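Units first: shifts go in cm and turns go in units of 0.2 rad. So -5 mm is -0.5, -25 mm is -2.5.

```bash
echo '0,0,-0.5,0,0,0
0,0,-1.2,0,0,0
0,0,-2,0,0,0
0,0,-2.5,0,0,0
0,0,-2.5,0,0,0
0,0,-2.5,0,0,0
0,0,-1.8,0,0,0
0,0,0,0,0,0' | python3 drive.py|grep -E 'tool|wrist_f|grip_f';echo '-2,0,0,0,0,0
-2.5,0,0,0,0,0
-3,0,0,0,0,0
-3,0,0,0,0,0
-2,0,0,0,0,0
-1.1,0,0,0,0,0
0,0,0,0,0,0
0,0,0,0,0,0' | python3 drive.py|grep -E 'tool|rot|wrist_f|grip_f'; python3 - <<'E'
from h import *
plan((543.5,244.5,190),-2)
E
```

```text
tool_pos: [413.8, 383.1, 197.3]
wrist_force: [0.5, 0.8, -3.5]
grip_force: 37.7
tool_pos: [407.6, 245.8, 192.6]
eef_rot: [0.72, 0.694, 0.001, -0.001]
wrist_force: [0.6, 0.4, -2.3]
grip_force: 37.2
shift [  3.6 135.9   2.7] len 136.0
rotvec [ 0.    -0.003 -0.002] shift after turn [  3.4 135.9   2.6]
joints [-0.18  0.39 -0.58  2.18  0.34  0.66 -1.03] tcp [407.6 245.8 192.6]
```

To row units: 32 mm is 3.2, 28 mm is 2.8, -0.003 rad is -0.015.

```bash
echo '0.35,2,0,0,-0.015,-0.01
0,2.8,0,0,0,0
0,3.2,0,0,0,0
0,2.8,0,0,0,0
0,1.8,0,0,0,0
0,1,0,0,0,0
0,0,0,0,0,0
0,0,0,0,0,0' | python3 drive.py|grep -E 'tool|rot|wrist_f|grip_f'; echo '0,0,1.5,0,0,0
0,0,2,0,0,0
0,0,2,0,0,0
0,0,0.8,0,0,0
0,0,0,0,0,0
0,0,0,0,0,0' | python3 drive.py|grep -E 'tool|rot|wrist_f|grip_f'; python3 - <<'E'
from h import *
from cell import bot
plan((543.5,244.5,125),-2)
W=[]
for n in('scene','side'):
    s=bot.snapshot(n);np.savez('pics/%s4.npz'%n,**s)
    K=s['camera_matrix'];c=s['R']@np.array([543,255,70])+s['t'];p=K@c/c[2];a,b=int(p[1]),int(p[0]);print(n,a-50,b-40)
    W.append(cv2.resize(s['image'][a-50:a+50,b-40:b+40,::-1],(400,500),interpolation=cv2.INTER_CUBIC))
cv2.imwrite('pics/c4.png',np.hstack(W))
E
```

```text
tool_pos: [542.5, 245.7, 192.4]
eef_rot: [0.719, 0.696, -0.001, -0.0]
wrist_force: [-0.6, 0.5, -2.6]
grip_force: 37.2
tool_pos: [542.4, 244.8, 130.0]
eef_rot: [0.718, 0.696, -0.001, 0.0]
wrist_force: [0.5, 0.6, -3.6]
grip_force: 37.1
shift [-0.3  1.1  5. ] len 5.1
rotvec [-0.001  0.001  0.002] shift after turn [-0.3  1.1  5. ]
joints [-0.15  0.61 -0.49  1.97  0.44  0.68 -0.95] tcp [542.4 244.8 130. ]
scene 218 212
side 187 209
```

View pics/c4.png

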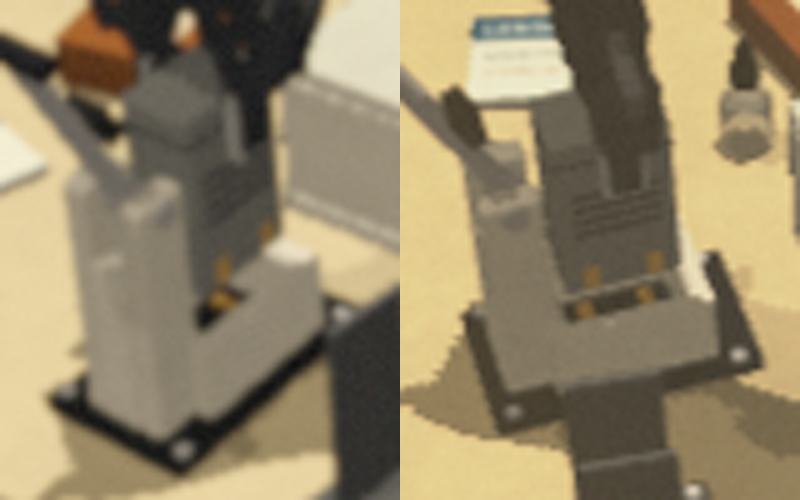

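```bash
python3 - <<'E'
from h import *
for n in('scene','side'):
    P,C,u,v=cloud(np.load('pics/%s4.npz'%n));x,y,z=P.T
    def fx(m,nm,y0=250):
        p=P[m];
        for _ in range(4):
            f=np.polyfit(p[:,1]-y0,p[:,0],1);r=p[:,0]-np.polyval(f,p[:,1]-y0);p=p[abs(r-np.median(r))<max(1.5,2*np.median(abs(r)))]
        print(n,nm,len(p),'x at y=250: %.2f'%f[1],'yaw %.2f'%(90-np.degrees(np.arctan(f[0]))))
    def fy(m,nm,x0=544):
        p=P[m]
        if len(p)<8: print(n,nm,len(p));return
        for _ in range(4):
            f=np.polyfit(p[:,0]-x0,p[:,1],1);r=p[:,1]-np.polyval(f,p[:,0]-x0);p=p[abs(r-np.median(r))<max(1.5,2*np.median(abs(r)))]
        print(n,nm,len(p),'y at x=544: %.2f'%f[1],'yaw %.2f'%(90+np.degrees(np.arctan(f[0]))))
    fx((abs(x-512)<8)&(y>215)&(y<283)&(z>14)&(z<44),'blockface(-32)')
    fx((abs(x-522.5)<7)&(y>222)&(y<278)&(z>72)&(z<102),'packface(-20)')
    fy((abs(y-316)<8)&(x>523)&(x<565)&(z>14)&(z<125),'postface(+66)')
    fy((abs(y-280)<8)&(x>527)&(x<560)&(z>143)&(z<163),'packend(+30)')
    for k in range(62,78,2):
        pass
    m=(abs(x-522.5)<5)&(y>225)&(y<275)&(z>52)&(z<90);print('lowest pack z',np.percentile(z[m],[1,5,10]) if m.any() else '')
    m=(abs(x-543)<14)&(abs(y-255)<22)&(z>150)&(z<180);print('pack top z',np.percentile(z[m],[10,50]) if m.sum()>5 else '')
E
```

```text
scene blockface(-32) 148 x at y=250: 513.49 yaw 88.05
scene packface(-20) 128 x at y=250: 522.73 yaw 88.09
scene postface(+66) 369 y at x=544: 315.03 yaw 88.55
scene packend(+30) 65 y at x=544: 279.26 yaw 88.24
lowest pack z [67.96047684 69.5653659  71.02800647]
pack top z [164.44271384 165.77731856]
side blockface(-32) 121 x at y=250: 513.03 yaw 87.65
side packface(-20) 121 x at y=250: 523.50 yaw 88.36
side postface(+66) 90 y at x=544: 314.11 yaw 89.90
side packend(+30) 12 y at x=544: 279.12 yaw 88.75
lowest pack z [52.41455669 69.24494989 71.40453134]
pack top z [165.0641696  167.36102532]
```

To row units: 1.8 mm is 0.18, -0.3 mm is -0.03.

```bash
echo '-0.03,0.18,0.6,0,0,0
0,0,0.6,0,0,0
0,0,0,0,0,0' | python3 drive.py|grep -E 'tool|wrist_f'; echo '0,0,0.3,0,0,0
0,0,0.3,0,0,0
0,0,0,0,0,0' | python3 drive.py|grep -E 'tool|rot|wrist_f';echo '0,0,0.2,0,0,0
0,0,0.2,0,0,0
0,0,0,0,0,0' | python3 drive.py|grep -E 'tool|rot|wrist_f'
```

```text
tool_pos: [545.1, 243.2, 117.1]
wrist_force: [-0.4, -0.5, -3.2]
tool_pos: [545.1, 243.7, 111.2]
eef_rot: [0.719, 0.695, -0.001, 0.0]
wrist_force: [-0.9, -0.4, -3.0]
tool_pos: [545.2, 243.7, 107.4]
eef_rot: [0.719, 0.695, -0.001, 0.001]
wrist_force: [0.0, 0.9, -2.9]
```

```bash
echo '0,0,0.2,0,0,0
0,0,0.2,0,0,0
0,0,0,0,0,0' | python3 drive.py|grep -E 'tool|rot|wrist_f'; echo '0,0,0.2,0,0,0
0,0,0.2,0,0,0
0,0,0,0,0,0' | python3 drive.py|grep -E 'tool|rot|wrist_f'
```

```text
tool_pos: [545.2, 243.7, 103.5]
eef_rot: [0.719, 0.695, -0.001, 0.001]
wrist_force: [-1.0, 0.4, -2.8]
tool_pos: [545.2, 243.7, 99.4]
eef_rot: [0.719, 0.695, -0.001, 0.001]
wrist_force: [0.6, -0.0, -3.4]
```

```bash
echo '0,0,0.4,0,0,0
0,0,0.4,0,0,0
0,0,0.3,0,0,0
0,0,0,0,0,0' | python3 drive.py|grep -E 'tool|rot|wrist_f'; echo '0,0,0.2,0,0,0
0,0,0.15,0,0,0
0,0,0,0,0,0' | python3 drive.py|grep -E 'tool|rot|wrist_f';  echo '0,0,0.15,0,0,0
0,0,0,0,0,0' | python3 drive.py|grep -E 'tool|rot|wrist_f'
```

```text
tool_pos: [544.9, 243.7, 88.0]
eef_rot: [0.719, 0.695, -0.001, 0.0]
wrist_force: [0.2, 0.9, -3.4]
tool_pos: [545.2, 243.7, 85.0]
eef_rot: [0.719, 0.695, -0.0, 0.001]
wrist_force: [-0.4, 0.3, -2.7]
tool_pos: [545.4, 243.7, 84.0]
eef_rot: [0.719, 0.695, -0.0, 0.001]
wrist_force: [-0.6, -0.6, -0.2]
```

To row units: 1 mm is 0.1.

```bash
echo '0,0,0.1,0,0,0
0,0,0,0,0,0' | python3 drive.py|grep -E 'tool|rot|wrist_f'; echo '0,0,0,0,0,0
0,0,0,0,0,0
0,0,0,0,0,0
0,0,0,0,0,0' | python3 drive.py 75|grep -E 'tool|wrist_f|wid'; echo '0,0,-0.5,0,0,0
0,0,-1.5,0,0,0
0,0,-2.5,0,0,0
0,0,-3.5,0,0,0
0,0,-4,0,0,0
0,0,-4,0,0,0
0,0,-2,0,0,0
0,0,0,0,0,0' | python3 drive.py|grep -E 'clock|tool|wrist_f|wid'
python3 - <<'E'
from h import *
from cell import bot
W=[]
for n in('scene','side'):
    s=bot.snapshot(n);np.savez('pics/%s5.npz'%n,**s)
    P,C,u,v=cloud(s);x,y,z=P.T
    m=(abs(x-545)<16)&(abs(y-249)<24)&(z>90)&(z<150);print(n,'top z',np.percentile(z[m],[20,50,80]),m.sum())
    m=(abs(x-548)<40)&(y>320)&(y<400)&(z>215)&(z<262)&(C.max(1)<100);print('bar',m.sum(),np.median(P[m],0),cv2.minAreaRect(P[m][:,:2].astype(np.float32)))
    K=s['camera_matrix'];c=s['R']@np.array([543,275,130])+s['t'];p=K@c/c[2];a,b=int(p[1]),int(p[0])
    W.append(cv2.resize(s['image'][a-75:a+75,b-60:b+60,::-1],(400,500),interpolation=cv2.INTER_CUBIC))
cv2.imwrite('pics/c5.png',np.hstack(W))
plan((546,360,330),-2)
E
```

```text
tool_pos: [545.4, 243.7, 83.0]
eef_rot: [0.719, 0.695, -0.0, 0.001]
wrist_force: [-1.1, -0.4, -0.2]
tool_pos: [545.6, 243.9, 83.0]
wrist_force: [-0.8, -0.0, 0.2]
gripper_width: 74.5
clock: 17.28
tool_pos: [548.2, 246.4, 269.2]
wrist_force: [0.4, 0.7, -0.6]
gripper_width: 75.3
scene top z [119.50605704 120.29520214 121.5072515 ] 171
bar 98 [540.8149981  356.69327414 239.19273588] ((546.5645751953125, 353.4067687988281), (41.071903228759766, 14.70196533203125), 0.7505474090576172)
side top z [119.126338   120.79920473 122.24428868] 181
bar 80 [539.01984459 352.75146639 241.74736327] ((546.77685546875, 353.05670166015625), (44.53118133544922, 12.734560012817383), 3.4093821048736572)
shift [115.8  -3.4 -66.1] len 133.4
rotvec [0.003 0.001 0.001] shift after turn [115.9  -3.7 -66. ]
joints [-0.07  0.45 -0.59  1.86  0.31  0.93 -0.83] tcp [545.6 244.1 264. ]
```

View pics/c5.png

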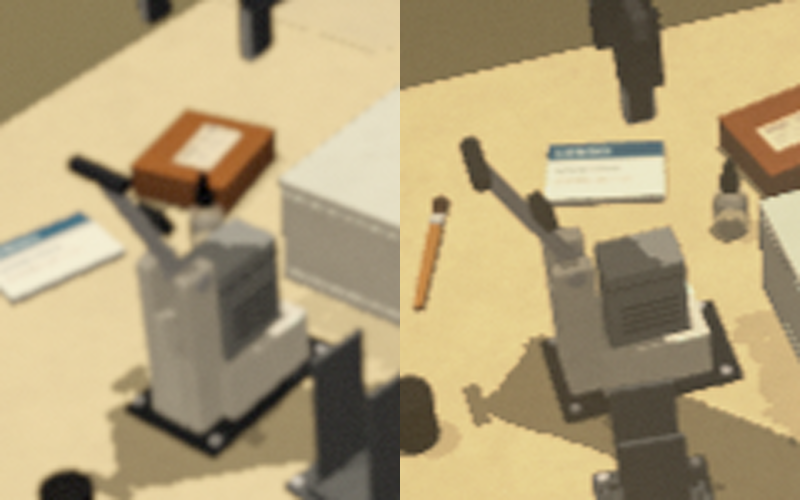

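To row units: -25 mm is -2.5, 14 mm is 1.4, 0.003 rad is 0.015.

```bash
echo '0,-0.2,-2.5,0.015,0,0
3,0,0,0,0,0
3.5,0,0,0,0,0
3.5,0,0,0,0,0
2.8,0,0,0,0,0
1.4,0,0,0,0,0
0,0,0,0,0,0' | python3 drive.py 0 20|grep -E 'tool|rot|wrist_f|wid'; python3 - <<'E'
from h import *
plan((549,385,225),-2)
E
```

```text
tool_pos: [545.8, 389.9, 285.8]
eef_rot: [0.717, 0.697, -0.002, -0.002]
wrist_force: [1.0, 0.7, -0.1]
gripper_width: 0.0
shift [-4.7  3.7 60.8] len 61.1
rotvec [-0.006  0.     0.007] shift after turn [-4.7  3.4 60.8]
joints [-0.29  0.53 -0.59  1.66  0.32  1.05 -1.01] tcp [545.8 389.9 285.8]
```

Descend beside the bar, then begin to push toward −y.

```bash
echo '-0.2,0.34,2,-0.03,0,0.035
0,0,2,0,0,0
0,0,2,0,0,0
0,0,0,0,0,0
0,0,0,0,0,0' | python3 drive.py|grep -E 'tool|rot|wrist_f'; echo '-1.2,0,0,0,0,0
-1,0,0,0,0,0
-1,0,-0.3,0,0,0
-1,0,-0.3,0,0,0
-1,0,-0.3,0,0,0
0,0,0,0,0,0' | python3 drive.py|grep -E 'tool|rot|wrist_f'; python3 - <<'E'
from h import *
plan((546.9,308,237),-2)
E
```

```text
tool_pos: [551.2, 380.7, 225.6]
eef_rot: [0.722, 0.692, -0.002, 0.002]
wrist_force: [0.7, 0.4, 1.0]
tool_pos: [550.4, 328.3, 237.9]
eef_rot: [0.723, 0.691, 0.0, 0.003]
wrist_force: [0.2, -0.2, 0.1]
shift [-20.5  -2.6   1. ] len 20.6
rotvec [ 0.005  0.004 -0.009] shift after turn [-20.4  -2.8   0.9]
joints [-0.22  0.53 -0.57  1.78  0.36  0.93 -0.99] tcp [550.4 328.3 237.9]
```

To row units: -10 mm is -1, -1.5 mm is -0.15, -0.008 rad is -0.04.

```bash
echo '-1,-0.15,0,0.025,0.02,-0.04
-1,-0.1,0,0,0,0
0,0,0,0,0,0' | python3 drive.py|grep -E 'tool|rot|wrist_f'; python3 - <<'E'
from h import *
from cell import bot
for n in('scene','side'):
    s=bot.snapshot(n)
    K=s['camera_matrix'];c=s['R']@np.array([547,290,200])+s['t'];p=K@c/c[2];a,b=int(p[1]),int(p[0])
    w=cv2.resize(s['image'][a-60:a+75,b-54:b+54,::-1],(400,500),interpolation=cv2.INTER_CUBIC)
    W=w if n=='scene' else np.hstack([W,w])
cv2.imwrite('pics/c6.png',W)
E
```

```text
tool_pos: [546.1, 308.3, 236.1]
eef_rot: [0.72, 0.694, -0.001, -0.001]
wrist_force: [-0.4, 0.3, 0.3]
```

View pics/c6.png

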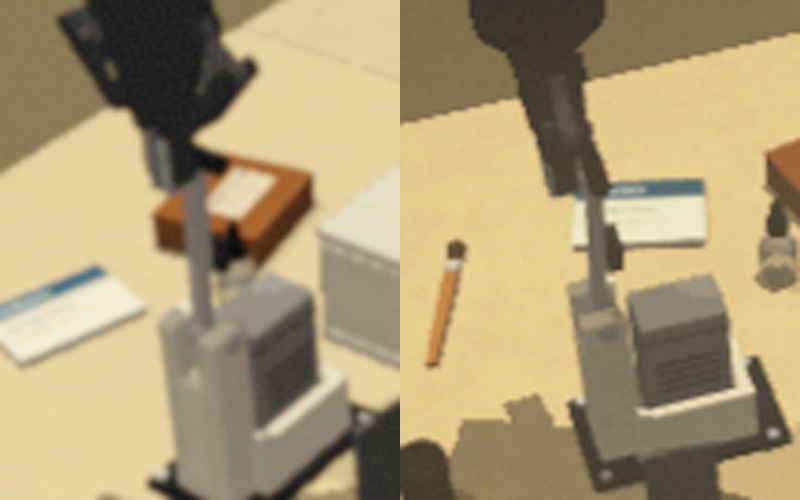

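```bash
echo '-1.1,0,0.05,0,0,0
-1.1,0,0.1,0,0,0
-1,0,0.2,0,0,0
-1,0,0.4,0,0,0
-1,0,0.5,0,0,0
-0.9,0,0.6,0,0,0
0,0,0,0,0,0' | python3 drive.py|grep -E 'tool|rot|wrist_f'; python3 - <<'E'
from h import *
from cell import bot
plan((544.3,224,196),-2)
for n in('scene','side'):
    P,C,u,v=cloud(bot.snapshot(n));x,y,z=P.T
    m=(abs(x-545)<26)&(y>170)&(y<290)&(z>140)&(z<262)&(abs(y-247)>0)
    q=P[m];print(n,m.sum());d=np.hypot(q[:,1]-299,q[:,2]-130);k=(d>40)&(d<105)&(abs(q[:,0]-545)<9)
    if k.sum():print('lever ang',np.percentile(np.arctan2(q[k,2]-130,299-q[k,1]),[10,50,90]),k.sum())
E
```

```text
tool_pos: [544.0, 246.9, 216.3]
eef_rot: [0.72, 0.694, -0.002, -0.001]
wrist_force: [-0.6, -0.3, -0.5]
shift [-22.9   1.2  20.4] len 30.7
rotvec [-0.003  0.001 -0.001] shift after turn [-22.9   1.1  20.3]
joints [-0.09  0.5  -0.57  1.9   0.36  0.85 -0.88] tcp [544.  246.9 216.3]
scene 564
lever ang [0.860134   0.9722033  1.08137929] 226
side 422
lever ang [0.81785479 0.94611806 1.02287792] 169
```

Lever at about 0.9, as planned. Continue down.

To row units: 10 mm is 1, 9 mm is 0.9.

```bash
echo '-0.8,0,0.6,0,0,0
-0.8,0,0.7,0,0,0
-0.7,0,0.7,0,0,0
-0.6,0,0.9,0,0,0
-0.5,0,0.9,0,0,0
-0.4,0,1,0,0,0
0,0,0,0,0,0' | python3 drive.py|grep -E 'tool|rot|wrist_f'; echo '-0.3,0,0.9,0,0,0
-0.2,0,0.8,0,0,0
-0.1,0,0.4,0,0,0
0,0,0,0,0,0' | python3 drive.py|grep -E 'tool|rot|wrist_f'; python3 - <<'E'
from h import *
plan((543.7,202,136),-2)
E
```

```text
tool_pos: [541.6, 210.4, 167.2]
eef_rot: [0.719, 0.695, -0.002, -0.002]
wrist_force: [0.1, -0.5, 0.4]
tool_pos: [541.8, 206.8, 147.6]
eef_rot: [0.719, 0.695, -0.001, -0.002]
wrist_force: [-0.0, -0.1, -0.3]
shift [-4.8  2.1 11.6] len 12.7
rotvec [-0.003 -0.002  0.002] shift after turn [-4.8  2.  11.6]
joints [-0.07  0.57 -0.52  1.99  0.43  0.7  -0.89] tcp [541.8 206.8 147.6]
```

```bash
echo '-0.4,0.2,0.3,0,0,0
-0.4,0,0.3,0,0,0
0,0,0.2,0,0,0
0,0,0,0,0,0' | python3 drive.py|grep -E 'tool|wrist_f'; echo '0,0,0.2,0,0,0
0,0,0,0,0,0' | python3 drive.py|grep -E 'tool|wrist_f';echo '0,0,0.15,0,0,0
0,0,0,0,0,0' | python3 drive.py|grep -E 'tool|wrist_f'
```

```text
tool_pos: [544.4, 198.8, 140.6]
wrist_force: [0.5, -0.4, 1.0]
tool_pos: [544.4, 198.6, 138.7]
wrist_force: [-0.1, -0.4, 1.0]
tool_pos: [544.4, 198.6, 137.3]
wrist_force: [0.1, -1.6, 1.1]
```

To row units: 1.5 mm is 0.15.

```bash
echo '0,0,0.15,0,0,0
0,0,0,0,0,0' | python3 drive.py|grep -E 'tool|wrist_f';echo '0,0,0.15,0,0,0
0,0,0,0,0,0' | python3 drive.py|grep -E 'tool|wrist_f'
```

```text
tool_pos: [544.4, 198.5, 135.7]
wrist_force: [0.4, -1.5, 1.3]
tool_pos: [544.4, 198.6, 135.0]
wrist_force: [-0.6, -2.6, 7.4]
```

```bash
python3 - <<'E'
from h import *
from cell import bot
for n in('scene','side'):
    P,C,u,v=cloud(bot.snapshot(n));x,y,z=P.T
    m=(abs(x-545)<9)&(y>215)&(y<275)&(z>126)&(z<165)
    f=np.polyfit(y[m],z[m],1) if m.sum()>5 else 0;print(n,'lever',m.sum(),f, np.polyval(f,[180,240]) if m.sum()>5 else '')
    m=(abs(x-545)<20)&(abs(y-250)<24)&(z>100)&(z<126)&(abs(x-545)>8);print('pack top',np.percentile(z[m],[50,90]),m.sum())
E
```

```text
scene lever 129 [-9.66314355e-03  1.35902171e+02] [134.16280542 133.58301681]
pack top [115.24342477 122.29475002] 133
side lever 141 [-8.57725748e-03  1.35782734e+02] [134.23882719 133.72419174]
pack top [114.59145843 120.45561286] 144
```

To row units: 1.2 mm is 0.12.

```bash
echo '0,0,0.12,0,0,0
0,0,0,0,0,0' | python3 drive.py|grep -E 'tool|wrist_f';echo '0,0,-0.3,0,0,0
0,0,-1,0,0,0
0,0,-2.5,0,0,0
0,0,-3,0,0,0
0,0,-3,0,0,0
0,0,0,0,0,0
0,0,0,0,0,0' | python3 drive.py|grep -E 'clock|tool|wrist_f'; python3 - <<'E'
from h import *
from cell import bot
for n in('scene','side'):
    P,C,u,v=cloud(bot.snapshot(n));x,y,z=P.T
    m=(abs(x-545)<9)&(y>195)&(y<275)&(z>126)&(z<165)
    f=np.polyfit(y[m],z[m],1);print(n,'lever',m.sum(),np.polyval(f,[180,240,290]))
    m=(abs(x-545)<18)&(abs(y-181)<5)&(z>115);print('bar',np.median(z[m]),m.sum())
    m=(abs(x-545)<20)&(abs(y-250)<24)&(z>100)&(z<126)&(abs(x-545)>8);print('pack top',np.percentile(z[m],[30,50]),m.sum())
    for nm,c,h in(('can',(534,443),30),('eye',(297,402),30)):
        m=(np.hypot(x-c[0],y-c[1])<40)&(z>h)&(z<60);print(nm,P[m].mean(0).round(1) if m.any() else '')
E
```

```text
tool_pos: [544.5, 198.7, 134.8]
wrist_force: [-2.2, -4.1, 14.6]
clock: 22.68
tool_pos: [545.2, 200.2, 233.2]
wrist_force: [-0.2, -0.7, -0.5]
scene lever 166 [133.4726141  133.56126255 133.63513625]
bar 138.00018050224614 65
pack top [111.93040138 114.53266188] 139
can [529.7 436.1  46.2]
eye [295.4 404.9  42. ]
side lever 173 [133.84282212 134.10657886 134.32637615]
bar 138.78441833135543 64
pack top [111.47063172 114.67682182] 131
can [528.6 432.2  47.4]
eye [293.6 400.6  43. ]
```

```bash
python3 - <<'E'
from cell import bot
print(bot.sign_off())
E
```

```text
the job is handed in; nothing more can be done
None
```

The battery pack is seated upright in the charging dock, contact end down, with the locking lever measured level at its stop and the pack pressed to about z = 15 mm. It was put down and regrasped once on the desk without dropping, I never went near the small items, and I handed the job in at about 23 s; no verdict came back.

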